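# Set the oat mill four clicks out and lock it

## Robot

A 6-joint arm with a two-finger parallel gripper is mounted at the origin on the work surface. World frame = base frame: x ahead of the robot, y to its left, z up, the work surface at z = 0. Lengths are in m, angles in rad, forces in N, time in s.
With the tool pointing down it reaches from about 0.325 to 0.85 m from the base axis. Payload 15.5 kg.
Tool frame: the origin (TCP) lies on the centre line of the jaws, within the pads' length; the fingertips stand 19 mm ahead of it and the grasp point (between the pads) is the TCP (bot.tips_ahead is the distance from the TCP to the fingertips, in m); z points along the fingers, y is the direction in which the jaws open and shut (so a half turn about z gives the same grasp; the last joint's range is limited). The gripper opens to 91 mm and grips with 3 to 60 N. Pads are 32 mm wide; open, the fingers measure 118 mm over their backs; the gripper's body (76 mm by 178 mm) begins 60 mm behind the grasp point.
Start: joints at [-1.321, 0.494, 1.345, -0, 1.302, -0.096], TCP at [0.211, -0.588, 0.233] pointing down, gripper open.
Joint ranges: [-2.91, 2.91], [-0.82, 2.16], [0.22, 2.67], [-1.22, 4.37], [0.12, 2.79], [-3.08, 3.08]. Speed limits (rad/s): [1.89, 1.89, 2.57, 3.01, 3.01, 3.01].

## Interface

Orientations are given as a rotation vector (axis times angle).
In Python, from station import bot, eyes, ticket gives the robot as it stands. The module is installed in compiled form; this text tells all that it offers.
- The arm moves only by the tool step_arm, never from a script. Its argument "rows" is a list of rows, each a list of 6 numbers: the shift along the tool's x, y, z in cm, then the turn, a rotation vector about the tool's x, y, z in degrees. In form: [[tx, ty, tz, rx, ry, rz], ...]. A call has 1 to 20 rows; each row is the pose to reach, as a shift and turn from the pose commanded when the call began, along the tool's axes at that moment; what a row does not reach only later rows make up. A row lasts 1/8 s, in which the tool goes at most 62.5 mm and 10.7 degrees, less where a joint would pass 70% of its speed; a pose out of reach is approached as far as the arm can. A call with a gripper value outside its range is refused whole. "hand" is the opening in per cent of the stroke, from 0 (shut) to 100 (fully open), set as the call begins (left out, the last holds). The fingers move at their own pace and stop on an object; the grip force is fixed at half the most. Time passes only in rows, so rows that repeat a pose let the fingers close. It gives the time, the measured TCP pose, the force and the opening at its end, in the units of the state.
- bot.read_state(): the state, without advancing time (a new reading comes with each control period).
- eyes.read_camera(name): name is "side" or "top"; returns (picture, depth): 384x512x3 uint8, blue, green, red; 384x512 float32, m along the optical axis (not along the pixel's ray), 0 where there is no reading.
- eyes.camera_info(name): a dict with "K" (3x3 intrinsics, pixels), "rvec" (rotation vector, rad) and "tvec" (3), from world to camera coordinates, as OpenCV has them. Camera axes: x right, y down, z forward; pixel columns grow to the right and rows downward; lengths in m; the calibration is good to about 2 mm. A picture is of the moment at which its call begins. camera_info takes no time and is no camera call.
- ticket.job_done(): hands the job in, once; it reports no verdict.
The state is a dict: "t": time; "q": joint angles; "joint_velocities": joint speeds; "tau": joint torques, N m; "tcp_pos": TCP position; "ee_rot": TCP orientation; "wrist_force": force on the tool from outside, world axes, zero at the start; "wrist_torque": the same for the moment, N m; "gripper_width": finger opening in m.
Only numpy, scipy, OpenCV 4.12 (cv2) and the standard library are available. Lean on these libraries where they do the work, as an engineer would, in place of code of your own. Each camera call takes 0.05 s, during which the arm holds its last target.

## Task

Get the oat mill ready for the morning's muesli: set its coarseness dial to the fourth click, counted clockwise from the zero click (the red bar), and let it settle there. Then take the lock pin from its wooden block, put it through the steel eyelet beside the dial until its collar sits down on the ring, and let go. Leave everything else on the bench where it stands.

Things in the scene. Friction and masses are not known exactly. Their poses are not given: they have to be found in the camera images.
- dial (a joint): angle (rad) of the oat mill's dial: 0 at click 0, growing as it is turned clockwise (looking down on its face). Clicks are 0.5236 rad (30 deg) apart, 0 to 6; hard stops 0.1 rad beyond clicks 0 and 6. A detent draws the dial to the nearest click when let go; about 0.1 N m takes it over to the next. It starts resting on click 0, 1 or 2
- dial_grip (a point): point on the dial's axis at the height to grip its black bar handle (48 mm long, 14 wide, reaching 12 mm above and 22 mm below this point, then a hub 40 mm across; the white face is 58 mm below). x along the bar to its pointer end (yellow stripe), y across the bar, z along the dial's axis out of the face; x and y turn with the dial
- mill: oat mill, fixed: white sloping console 200 mm wide, wooden motor housing with clear hopper (240 mm high) on its +y side. Origin on the bench under the face's centre, x to the rear. The face slopes 28 deg, down to the robot, so the dial's axis leans 28 deg from vertical to -x. Round the star wheel (12 teeth, 92 mm across) a red bar marks click 0, then six black dots clicks 1 to 6; the yellow pointer shows the setting
- eyelet: steel ring on the up-slope side, 42 mm from the dial's axis: hole 11 mm, 22 mm outside, 10 mm thick; origin at the centre of its upper face (30 mm above the sloping face), z along the hole out of the face, x up the slope, y level. The pin goes in along -z and between two teeth of the star wheel (14 mm below), clear only when the dial rests on a click. Its post, on the +x side, is no taller than the ring
- pin_handle (a point): lock pin: centre of its orange round handle (18 mm across, 44 mm tall), 52 mm above the pin's tip; z along the pin, up from tip to handle. The whole pin is 74 mm long, about 40 g: a steel shaft 8 mm thick and 26 mm long with a tapered tip, then a steel collar 26 mm across and 4 mm thick, then the handle. It starts upright in its block, with the collar on the block's top
- pin_tip (a point): tip of the lock pin's shaft; z along the pin towards the handle
- pin_collar (a point): point on the pin's axis at the underside of its collar, 26 mm above the tip
- pinblock: fixed wooden block 60 x 60 mm, 45 tall, with a hole 32 mm deep in its top that holds the pin; origin at the centre of its underside
- snackbox_mid (a point): blue press-button snack container, 89 x 114 mm, 66 tall; bystander; the point is near its centre, on its axis
- jar_mid (a point): clear glass storage jar with wooden lid, 86 mm across, 138 tall; bystander; the point is near its centre, on its axis
- bottle_mid (a point): aluminium bottle with black flip cap, 68 mm across, 208 tall; bystander; the point is near its centre, on its axis
- cup_mid (a point): red plastic cup, 76 mm across, 95 tall; bystander; the point is near its centre, on its axis
- fork_mid (a point): bamboo fork lying flat, 180 mm long, 36 wide, 6 thick; bystander; the point is near its centre, on its axis
- bowl_mid (a point): small white bowl under the mill's spout, 100 mm across, 45 tall; bystander; the point is near its centre, on its axis
- spoon_grip (a point): wooden spoon lying on the bench, about 200 mm long; the point is on its handle; bystander
Not all that is in view belongs to the job. Of the things like the part that bears pin_handle, leave any that is green or yellow; of the rest the smaller one is meant.

How it is judged:
By the outcome, as a careful person would: the job done as asked, in the order asked, and still so for the second after the job is handed in, with the robot touching nothing.
It also fails if it takes over 64 s, if anything falls off the work surface, if the arm or the gripper's body presses on something with over 40 N, if the wrist force passes 120 N, or if a joint passes its speed limit or range.

## Working session

There is one attempt and no reset: what is moved stays moved. The work goes in short steps, Python scripts to look and compute and a tool call to move; the robot and the scene stay as the last step left them, time stands still between calls to the robot, and variables do not carry over. Pictures are saved under pics/ and viewed, and the job is handed in when it is done.

Besides the shell and the picture viewer there is one more tool, called as name(argument=value, ...), one argument or row to a line, values as JSON. step_arm: Moves the arm, as the interface text tells. Its arguments: {"type":"object","properties":{"rows":{"type":"array","items":{"type":"array","items":{"type":"number"}}},"hand":{"type":"number"}},"required":["rows"]}

```bash
mkdir -p pics; python3 - <<'E'
from station import bot,eyes,ticket
import cv2,numpy as np
s=bot.read_state();print(s['t'],s['tcp_pos'],s['ee_rot'],s['gripper_width'],bot.tips_ahead)
for n in('side','top'):
    p,d=eyes.read_camera(n);cv2.imwrite(f'pics/{n}0.png',p);np.save(f'{n}0.npy',d)
    i=eyes.camera_info(n);R=cv2.Rodrigues(np.array(i['rvec']))[0];print(n,i['K'],-R.T@np.array(i['tvec']).ravel(),R)
E
```

```text
0.0 [ 0.21115523 -0.58786367  0.23234287] [-3.09384555e+00 -5.38679553e-01  1.59741352e-04] 0.09106692587926782 0.019
side [[499.24795499   0.         263.45162187]
 [  0.         499.24795499 194.72039203]
 [  0.           0.           1.        ]] [ 0.26960966 -1.10442548  1.00141002] [[ 0.98627411 -0.16387862  0.02017876]
 [-0.08437402 -0.60525506 -0.79154743]
 [ 0.141931    0.77898017 -0.61077449]]
top [[357.56398056   0.         264.35059812]
 [  0.         357.56398056 192.287129  ]
 [  0.           0.           1.        ]] [0.31989188 0.03153855 1.08489959] [[-0.02687414 -0.99958475 -0.01039726]
 [-0.98528099  0.02824322 -0.16859325]
 [ 0.16881689  0.00571343 -0.98563087]]
```

View pics/side0.png

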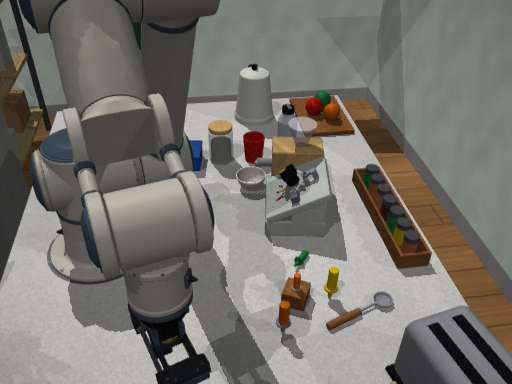

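View pics/top0.png

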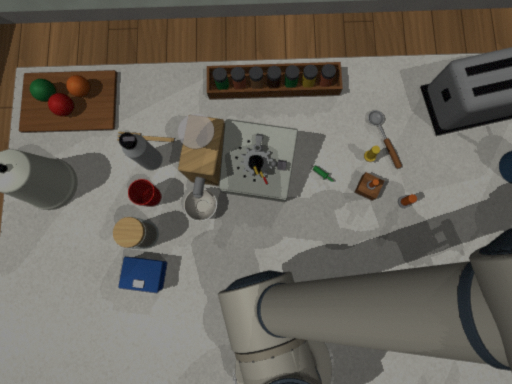

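```bash
python3 - <<'E'
import cv2,numpy as np
a=cv2.imread('pics/side0.png');b=cv2.imread('pics/top0.png')
c=lambda im,x,y,w,h,s:cv2.resize(im[y:y+h,x:x+w],None,fx=s,fy=s,interpolation=cv2.INTER_CUBIC)
cv2.imwrite('pics/s_mill.png',c(a,255,155,85,85,7))
cv2.imwrite('pics/t_mill.png',c(b,215,115,90,90,6))
cv2.imwrite('pics/pins.png',np.hstack([c(a,270,245,80,85,5),c(b,340,130,80,85,5)]))
E
```

```text
(no output)
```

View pics/s_mill.png

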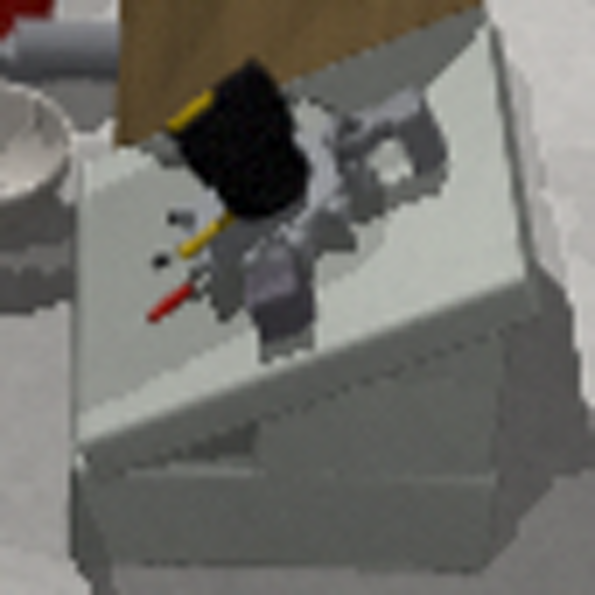

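View pics/t_mill.png

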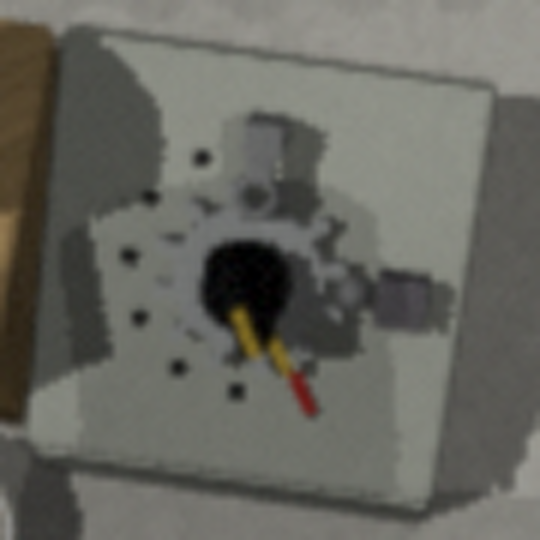

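View pics/pins.png

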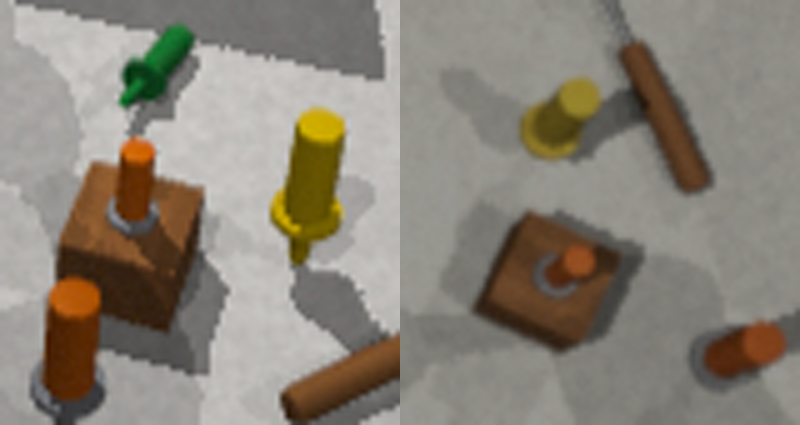

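```bash
cat > h.py <<'E'
import cv2,numpy as np
from station import bot,eyes,ticket
C={}
for n in('side','top'):
    i=eyes.camera_info(n);K=np.array(i['K']);R=cv2.Rodrigues(np.array(i['rvec'],float))[0];t=np.array(i['tvec'],float).ravel();C[n]=(K,R,t,-R.T@t)
def ray(n,u,v):
    K,R,t,c=C[n];d=R.T@np.linalg.inv(K)@np.array([u,v,1.]);return c,d
def on_plane(n,u,v,p0,nn):
    c,d=ray(n,u,v);return c+d*(np.dot(nn,np.asarray(p0)-c)/np.dot(nn,d))
def on_z(n,u,v,z): return on_plane(n,u,v,[0,0,z],np.array([0,0,1.]))
def tri(a,b):
    c1,d1=ray('side',*a);c2,d2=ray('top',*b);d1/=np.linalg.norm(d1);d2/=np.linalg.norm(d2)
    s=np.linalg.lstsq(np.stack([d1,-d2],1),c2-c1,rcond=None)[0];p,q=c1+s[0]*d1,c2+s[1]*d2
    return (p+q)/2,np.linalg.norm(p-q)
def cloud(n,d):
    K,R,t,c=C[n];v,u=np.mgrid[:384,:512];P=np.stack([(u-K[0,2])/K[0,0]*d,(v-K[1,2])/K[1,1]*d,d],-1);return (P-t)@R
def proj(n,P):
    K,R,t,c=C[n];p=K@(R@np.asarray(P)+t);return p[:2]/p[2]
def blobs(m,mn=2):
    k,l,s,c=cv2.connectedComponentsWithStats(m.astype(np.uint8),connectivity=8)
    return [(c[i].round(2),s[i]) for i in range(1,k) if s[i][4]>=mn]
E
python3 - <<'E'
from h import *
for n in('top','side'):
    im=cv2.imread(f'pics/{n}0.png');d=np.load(f'{n}0.npy');P=cloud(n,d)
    hsv=cv2.cvtColor(im,cv2.COLOR_BGR2HSV)
    x0,y0,x1,y1=(220,120,300,200) if n=='top' else (262,155,332,235)
    roi=np.zeros((384,512),bool);roi[y0:y1,x0:x1]=1
    lo=roi&(hsv[...,1]<40)&(hsv[...,2]>110)
    Q=P[lo&(P[...,2]>.03)]
    # ransac plane of slope 28
    best=None;rng=np.random.default_rng(0)
    for _ in range(500):
        a=Q[rng.choice(len(Q),3,0)];nn=np.cross(a[1]-a[0],a[2]-a[0]);l=np.linalg.norm(nn)
        if l<1e-6: continue
        nn/=l;nn*=np.sign(nn[2]);
        if nn[2]>.95 or nn[2]<.8:continue
        k=abs((Q-a[0])@nn)<.002
        if best is None or k.sum()>best.sum():best=k
    q=Q[best];c=q.mean(0);nn=np.linalg.svd(q-c,full_matrices=False)[2][2];nn*=np.sign(nn[2])
    print(n,len(Q),best.sum(),'c',c,'n',nn,'tilt',np.degrees(np.arccos(nn[2])),'yaw',np.degrees(np.arctan2(-nn[1],-nn[0])))
    H,S,V=[hsv[...,i].astype(int) for i in range(3)]
    for nm,m in(('dark',(V<70)),('red',(S>150)&((H<6)|(H>174))),('yel',(S>120)&(H>18)&(H<35)&(V>80))):
        for cc,s in blobs(m&roi):
            p=on_plane(n,*cc,c,nn);print(nm,cc,s[4],p.round(4),'depthpt',P[int(round(cc[1])),int(round(cc[0]))].round(4))
E
```

```text
top 2808 1943 c [0.57791044 0.03972915 0.11609479] n [-0.46183123  0.08493051  0.88289225] tilt 28.006753744128474 yaw -10.42023552463668
dark [221.7 146.2] 162 [0.6177 0.1524 0.1261] depthpt [0.6212 0.1527 0.1168]
dark [258. 134.] 3 [0.6423 0.05   0.1488] depthpt [0.6391 0.0498 0.1581]
dark [261.5 135. ] 2 [0.6393 0.0405 0.1482] depthpt [0.633  0.039  0.1667]
dark [262.5 137.5] 2 [0.6331 0.038  0.1452] depthpt [0.6233 0.0392 0.1708]
dark [248.33 140.67] 3 [0.6275 0.0773 0.1384] depthpt [0.6261 0.0781 0.1397]
dark [263.58 147.85] 40 [0.6077 0.0358 0.132 ] depthpt [0.6075 0.0347 0.1311]
dark [239.17 147.17] 6 [0.6128 0.1036 0.1282] depthpt [0.6137 0.1041 0.127 ]
dark [257.18 147.18] 11 [0.6102 0.0535 0.1317] depthpt [0.611  0.054  0.1308]
dark [249.5 149. ] 2 [0.6068 0.075  0.1278] depthpt [0.6069 0.0736 0.1275]
dark [228.08 164.32] 120 [0.5712 0.1376 0.1031] depthpt [0.5722 0.1378 0.1029]
dark [269.45 154.27] 11 [0.5909 0.0201 0.1248] depthpt [0.5915 0.0213 0.1256]
dark [263.6  164.07] 397 [0.567  0.0371 0.1106] depthpt [0.563  0.0359 0.127 ]
dark [236.2 157.4] 5 [0.5876 0.1134 0.114
[... 2829 characters left out ...]
pt [0.5574 0.1627 0.1158]
yel [312.33 157.  ] 3 [0.6515 0.1568 0.1452] depthpt [0.6492 0.1527 0.1481]
yel [315.5 156.5] 2 [0.6598 0.1511 0.15  ] depthpt [0.66   0.1468 0.1546]
yel [281.  158.5] 2 [0.5694 0.2361 0.0948] depthpt [0.5525 0.1611 0.1474]
yel [292.43 162.  ] 7 [0.5955 0.1838 0.1134] depthpt [0.5878 0.1587 0.1309]
yel [275.4 164. ] 5 [0.5481 0.2208 0.0852] depthpt [0.5362 0.1699 0.1205]
yel [272.5 167.5] 4 [0.5366 0.2093 0.0803] depthpt [0.5289 0.1791 0.0996]
yel [275.75 167.75] 4 [0.5452 0.1986 0.0858] depthpt [0.5402 0.1713 0.104 ]
yel [278.5 168.5] 2 [0.5518 0.1867 0.0904] depthpt [0.5463 0.1694 0.1047]
yel [283.27 188.91] 11 [0.5436 0.0686 0.0974] depthpt [0.5365 0.0416 0.1179]
```

```bash
cat >> h.py <<'E'
TILT=np.radians(28);YAW=np.radians(-10.4)
from scipy.spatial.transform import Rotation as Ro
MR=(Ro.from_euler('z',YAW)*Ro.from_euler('y',-TILT)).as_matrix() # cols: x up slope, y level, z out of face
E
python3 - <<'E'
from h import *
print(MR[:,2])
c=np.array([.5779,.0397,.1161]);nn=MR[:,2]
d=[(265,180),(254,179.71),(244.4,175.8),(237.8,167.4),(236.2,157.4),(239.17,147.17),(248.33,140.67)]
P=np.array([on_plane('top',*x,c,nn) for x in d]);F=(P-c)@MR;print(F.round(4))
A=np.c_[2*F[1:,:2],np.ones(6)];s=np.linalg.lstsq(A,(F[1:,:2]**2).sum(1),rcond=None)[0];r=np.sqrt(s[2]+s[:2]@s[:2])
print('centre',s[:2],'r',r,'res',np.linalg.norm(F[:,:2]-s[:2],axis=1)-r)
O=c+MR@np.r_[s[:2],0];print('face centre',O)
an=lambda f:np.degrees(np.arctan2(-(f[1]),f[0]))
print('angles cw from upslope',[round(an(f[:2]-s[:2]),1) for f in F])
# side check of dots
for uv in((277.5,192),(279.5,186),(278.89,197.89)):
    p=on_plane('side',*uv,c,nn);print('side',p,((p-O)@MR).round(4))
for n in('top','side'):
    im=cv2.imread(f'pics/{n}0.png');D=np.load(f'{n}0.npy');Q=(cloud(n,D)-O)@MR
    hsv=cv2.cvtColor(im,cv2.COLOR_BGR2HSV);H,S,V=[hsv[...,i].astype(int) for i in range(3)]
    near=(np.hypot(Q[...,0],Q[...,1])<.075)&(Q[...,2]>-.005)&(Q[...,2]<.09)
    y=near&(S>110)&(H>18)&(H<35)&(V>80)
    for a,b in((0.0,.03),(.03,.09)):
        q=Q[y&(Q[...,2]>=a)&(Q[...,2]<b)];
        if len(q):print(n,'yellow z',a,len(q),q.mean(0).round(4),'ang',an(q.mean(0)));
    k=near&(V<60)&(Q[...,2]>.05);q=Q[k];print('black top',len(q),q[:,2].max());t=q[q[:,2]>.06];print(t.mean(0),t.min(0),t.max(0))
    if len(t)>4:
        w=np.linalg.svd(t[:,:2]-t[:,:2].mean(0))[2][0];print('bar dir',an(w))
    g=near&(S<60)&(Q[...,2]>.024)&(Q[...,2]<.034)&(np.hypot(Q[...,0],Q[...,1])>.03);q=Q[g]
    print('steel30',len(q));
    for lab,m in(('up',q[:,0]>.025),('-y',q[:,1]<-.025)):
        t=q[m]
        if len(t): print(lab,len(t),t.min(0).round(4),t.max(0).round(4),np.median(t,axis=0).round(4))
E
```

```text
[-0.46175884  0.08474861  0.88294759]
[[-0.057  -0.0145  0.    ]
 [-0.061   0.0167 -0.    ]
 [-0.0538  0.0452 -0.    ]
 [-0.0322  0.0666  0.    ]
 [-0.0042  0.0742 -0.    ]
 [ 0.0258  0.0691 -0.    ]
 [ 0.0476  0.0459 -0.    ]]
centre [-0.0024662   0.01651321] r 0.058529221436840785 res [ 4.22543182e-03  3.31820683e-05  2.86181002e-04 -2.38565626e-04
 -7.73551902e-04  1.18917635e-03 -5.17093820e-04]
face centre [0.5787392  0.056335   0.11494219]
angles cw from upslope [np.float64(150.4), np.float64(-179.9), np.float64(-150.8), np.float64(-120.7), np.float64(-91.8), np.float64(-61.7), np.float64(-30.4)]
side [0.52657363 0.07006682 0.08634291] [-0.0609  0.0041 -0.    ]
side [0.53736714 0.09481845 0.08961188] [-0.054   0.0304  0.    ]
side [0.52472296 0.03845853 0.08840894] [-0.0565 -0.0273 -0.    ]
top yellow z 0.0 13 [-0.0344 -0.0196  0.0182] ang 150.28330218202822
top yellow z 0.03 19 [-0.0112 -0.0058  0.0706] ang 152.3849439726686
black top 88 0.07389276529714871
[0.00546162 0.00177717 0.06837687] [-0.02193561 -0.01529371  0.06007312] [0.02188959 0.01545059 0.07389277]
bar dir 145.55640344386717
steel30 98
up 96 [ 0.031  -0.0102  0.0241] [0.0742 0.0095 0.0335] [ 0.0554 -0.0002  0.03  ]
-y 2 [-0.0072 -0.0681  0.0242] [ 0.0038 -0.0638  0.0257] [-0.0017 -0.066   0.025 ]
side yellow z 0.0 12 [-0.0329 -0.0192  0.0191] ang 149.7426769118334
side yellow z 0.03 12 [-0.0121 -0.0071  0.0732] ang 149.50698500749556
black top 121 0.07564500468354539
[ 0.00195517 -0.00457637  0.06748658] [-0.02193035 -0.02088185  0.06009109] [0.02087802 0.01226431 0.075645  ]
bar dir 146.4112274382002
steel30 88
up 74 [ 0.0311 -0.0127  0.024 ] [0.0736 0.0115 0.0338] [ 0.0537 -0.0051  0.0305]
-y 14 [-0.0099 -0.0747  0.024 ] [ 0.009  -0.0612  0.0257] [-0.0003 -0.0665  0.0244]
```

```bash
python3 - <<'E'
from h import *
O=np.array([.5782,.0572,.1149])
for n in('top','side'):
    D=np.load(f'{n}0.npy');W=cloud(n,D);Q=(W-O)@MR
    m=(abs(Q[...,0])<.16)&(Q[...,1]>.08)&(Q[...,1]<.2)&(W[...,2]>.1)&(W[...,2]<.3)&(D>0)
    for lo in np.arange(.08,.2,.01):
        k=m&(Q[...,1]>=lo)&(Q[...,1]<lo+.01)
        if k.sum():
            q=Q[k];print(n,lo.round(2),k.sum(),'Wz max',W[k][:,2].max().round(3),'faceZ max',q[:,2].max().round(3),'x of those',q[q[:,2].argmax(),0].round(3))
# pins
for n in('top','side'):
    im=cv2.imread(f'pics/{n}0.png');D=np.load(f'{n}0.npy');W=cloud(n,D)
    hsv=cv2.cvtColor(im,cv2.COLOR_BGR2HSV);H,S,V=[hsv[...,i].astype(int) for i in range(3)]
    roi=np.zeros((384,512),bool)
    if n=='top': roi[170:210,355:420]=1
    else: roi[265:330,275:315]=1
    o=roi&(S>190)&(H>4)&(H<18)&(V>120)
    for cc,s in blobs(o,8):
        x,y,w,h,a=s;M=np.zeros_like(o);M[y:y+h,x:x+w]=o[y:y+h,x:x+w];P=W[M];top=P[P[:,2]>P[:,2].max()-.006]
        print(n,cc,s,'z',P[:,2].min().round(4),P[:,2].max().round(4),'topmean',top.mean(0).round(4),len(top),'mean',P.mean(0).round(4))
E
```

```text
top 0.08 166 Wz max 0.163 faceZ max 0.005 x of those 0.029
top 0.09 143 Wz max 0.16 faceZ max 0.003 x of those -0.013
top 0.1 405 Wz max 0.242 faceZ max 0.109 x of those 0.062
top 0.11 308 Wz max 0.243 faceZ max 0.116 x of those 0.049
top 0.12 306 Wz max 0.243 faceZ max 0.119 x of those 0.044
top 0.13 282 Wz max 0.245 faceZ max 0.122 x of those 0.038
top 0.14 323 Wz max 0.243 faceZ max 0.125 x of those 0.037
top 0.15 300 Wz max 0.243 faceZ max 0.124 x of those 0.038
top 0.16 250 Wz max 0.243 faceZ max 0.122 x of those 0.037
top 0.17 221 Wz max 0.242 faceZ max 0.12 x of those 0.04
top 0.18 199 Wz max 0.245 faceZ max 0.117 x of those 0.048
top 0.19 128 Wz max 0.242 faceZ max 0.11 x of those 0.06
side 0.08 60 Wz max 0.163 faceZ max 0.006 x of those 0.051
side 0.09 162 Wz max 0.17 faceZ max 0.074 x of those -0.029
side 0.1 541 Wz max 0.245 faceZ max 0.113 x of those 0.057
side 0.11 225 Wz max 0.244 faceZ max 0.12 x of those 0.05
side 0.12 229 Wz max 0.244 faceZ max 0.122 x of those 0.045
side 0.13 219 Wz max 0.246 faceZ max 0.126 x of those 0.044
side 0.14 173 Wz max 0.245 faceZ max 0.126 x of those 0.037
side 0.15 116 Wz max 0.247 faceZ max 0.126 x of those 0.038
side 0.16 109 Wz max 0.244 faceZ max 0.124 x of those 0.04
side 0.17 90 Wz max 0.245 faceZ max 0.122 x of those 0.046
side 0.18 89 Wz max 0.244 faceZ max 0.118 x of those 0.048
side 0.19 45 Wz max 0.245 faceZ max 0.111 x of those 0.059
top [375.12 181.72] [373 179   6   6  25] z 0.0892 0.0985 topmean [ 0.5107 -0.2764  0.0938] 9 mean [ 0.5112 -0.276   0.0921]
top [412.   198.17] [409 195   7   7  35] z 0.0987 0.1063 topmean [ 0.4597 -0.3706  0.1032] 33 mean [ 0.4599 -0.3706  0.103 ]
side [296.84 275.28] [294 273   7   5  25] z 0.0902 0.0967 topmean [ 0.5087 -0.2789  0.094 ] 23 mean [ 0.5088 -0.279   0.0937]
side [284.64 304.39] [280 301  10   8  64] z 0.1001 0.1068 topmean [ 0.4588 -0.3725  0.104 ] 62 mean [ 0.4589 -0.3726  0.1039]
```

```bash
cat >> h.py <<'E'
O=np.array([.5782,.0568,.1149])
def face_R(deg): # tool z into the face, tool x at deg clockwise from upslope
    a=np.radians(deg);x=MR@[np.cos(a),-np.sin(a),0];z=-MR[:,2];return np.stack([x,np.cross(z,x),z],1)
def delta(p,R,p0=None,R0=None):
    s=bot.read_state()
    if p0 is None:p0=s['tcp_pos'];R0=Ro.from_rotvec(s['ee_rot']).as_matrix()
    return (R0.T@(np.asarray(p)-p0)*100).round(2),np.degrees(Ro.from_matrix(R0.T@R).as_rotvec()).round(1)
E
python3 - <<'E'
from h import *
g=O+.062*MR[:,2];a=g+.08*MR[:,2]
print('g',g,'app',a)
s=bot.read_state();R0=Ro.from_rotvec(s['ee_rot'])
print(R0.as_matrix())
print(delta(a,face_R(150)))
Rm=(R0*Ro.from_euler('z',-110,degrees=True)).as_matrix()
print(delta(a+[0,0,.05],Rm)); print('then',delta(a,face_R(150),a+[0,0,.05],Rm))
E
```

```text
g [0.54957095 0.06205441 0.16964275] app [0.51263025 0.0688343  0.24027856]
[[ 9.41158734e-01  3.37964741e-01 -2.66590970e-04]
 [ 3.37964826e-01 -9.41158111e-01  1.08896623e-03]
 [ 1.17127935e-04 -1.11498845e-03 -9.99999372e-01]]
(array([ 50.57, -51.62,  -0.73]), array([ -37.6,  -21.9, -174.5]))
(array([ 50.57, -51.63,  -5.73]), array([  -0.,   -0., -110.]))
then (array([-0.01, -0.  ,  5.  ]), array([ -2.5, -29.7, -68.4]))
```

step_arm(
  rows=[
    [0,0,-6,0,0,0],
    [50.5,-51.6,-8,0,0,-110],
    [50.5,-51.6,-8,0,0,-110],
    [50.5,-51.6,-8,0,0,-110],
    [50.5,-51.6,-8,0,0,-110],
    [50.5,-51.6,-8,0,0,-110],
    [50.5,-51.6,-8,0,0,-110],
    [50.5,-51.6,-8,0,0,-110],
    [50.5,-51.6,-8,0,0,-110],
    [50.5,-51.6,-8,0,0,-110],
    [50.5,-51.6,-8,0,0,-110],
    [50.5,-51.6,-8,0,0,-110],
    [50.5,-51.6,-8,0,0,-110],
    [50.5,-51.6,-8,0,0,-110],
    [50.5,-51.6,-8,0,0,-110],
    [50.5,-51.6,-8,0,0,-110],
  ],
  hand=45,
)

```text
t: 2.1
tcp_pos: [0.5117, 0.0671, 0.3129]
ee_rot: [-1.335, -2.843, 0.0]
wrist_force: [-0.1, -0.5, -0.1]
gripper_width: 0.0412
```

```bash
python3 - <<'E'
from h import *
s=bot.read_state();print(s['t'],s['q'],s['tcp_pos'],s['wrist_force'],s['gripper_width']);
g=O+.062*MR[:,2];print(delta(g+.08*MR[:,2],face_R(150)))
E
```

```text
2.1 [ 1.48521292e-02  2.65037727e-01  1.48912129e+00 -1.84239761e-04
  1.38772963e+00 -6.77747625e-01] [0.51174806 0.06714723 0.31288548] [-0.11960874 -0.51342028 -0.09010117] 0.041204134460702035
(array([0.07, 0.18, 7.26]), array([ -2.6, -29.7, -68.4]))
```

step_arm(
  rows=[
    [0.1,0.2,7.3,-2.6,-29.7,-68.4],
    [0.1,0.2,7.3,-2.6,-29.7,-68.4],
    [0.1,0.2,7.3,-2.6,-29.7,-68.4],
    [0.1,0.2,7.3,-2.6,-29.7,-68.4],
    [0.1,0.2,7.3,-2.6,-29.7,-68.4],
    [0.1,0.2,7.3,-2.6,-29.7,-68.4],
    [0.1,0.2,7.3,-2.6,-29.7,-68.4],
    [0.1,0.2,7.3,-2.6,-29.7,-68.4],
    [0.1,0.2,7.3,-2.6,-29.7,-68.4],
    [0.1,0.2,7.3,-2.6,-29.7,-68.4],
  ],
)

```text
t: 3.35
tcp_pos: [0.5136, 0.07, 0.2402]
ee_rot: [-0.452, 2.635, -0.229]
wrist_force: [-0.4, -0.1, -0.0]
gripper_width: 0.0413
```

```bash
python3 - <<'E'
from h import *
s=bot.read_state();print(s['t'],s['q'],s['tcp_pos'],s['wrist_force'],s['gripper_width']);
g=O+.062*MR[:,2];print(delta(g,face_R(150)))
for n in('side','top'):
    p,d=eyes.read_camera(n);cv2.imwrite(f'pics/{n}1.png',p);np.save(f'{n}1.npy',d)
a=cv2.imread('pics/side1.png');b=cv2.imread('pics/top1.png')
c=lambda im,x,y,w,h,s:cv2.resize(im[y:y+h,x:x+w],None,fx=s,fy=s,interpolation=cv2.INTER_CUBIC)
cv2.imwrite('pics/m1.png',np.hstack([c(a,240,120,100,120,4),c(b,210,100,100,120,4)]))
E
```

```text
3.35 [ 0.10614752  0.18518471  1.96243716 -0.26287653  0.53723071 -1.60942455] [0.51361499 0.0700387  0.24019078] [-0.4317234  -0.08780646 -0.02447911] 0.04130178186641085
(array([ 0.13, -0.09,  7.96]), array([ 0. ,  0. , -0.1]))
```

View pics/m1.png

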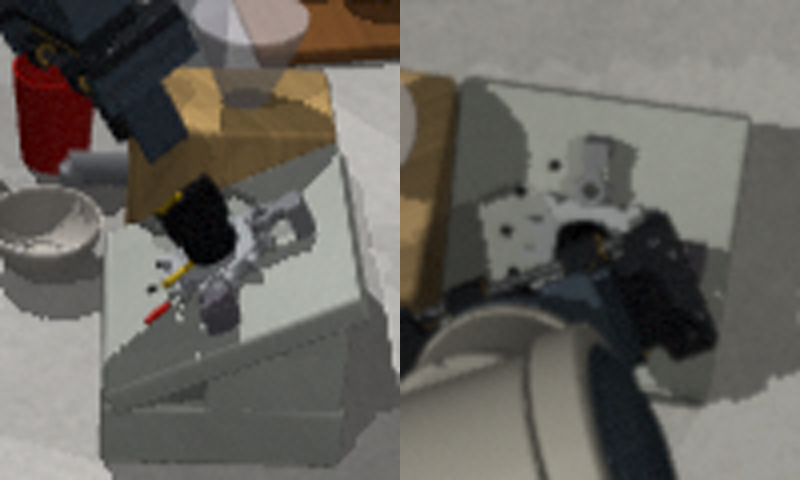

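step_arm(
  rows=[
    [0.1,-0.1,2,0,0,0],
    [0.1,-0.1,4,0,0,0],
    [0.1,-0.1,6,0,0,0],
    [0.1,-0.1,7,0,0,0],
    [0.1,-0.1,7.9,0,0,0],
    [0.1,-0.1,7.9,0,0,0],
  ],
)

```text
t: 4.2
tcp_pos: [0.549, 0.0622, 0.1698]
ee_rot: [-0.455, 2.634, -0.23]
wrist_force: [-0.0, 0.1, 0.2]
gripper_width: 0.0412
```

step_arm(
  rows=[
    [0,0,0,0,0,0],
    [0,0,0,0,0,0],
    [0,0,0,0,0,0],
    [0,0,0,0,0,0],
    [0,0,0,0,0,0],
    [0,0,0,0,0,0],
  ],
  hand=0,
)

```text
t: 4.95
tcp_pos: [0.5488, 0.0627, 0.1703]
ee_rot: [-0.456, 2.633, -0.229]
wrist_force: [-2.6, 7.9, 2.5]
gripper_width: 0.0137
```

step_arm(
  rows=[
    [0,0.05,0,0,0,0],
    [0,0.05,0,0,0,8],
    [0,0.05,0,0,0,16],
    [0,0.05,0,0,0,24],
    [0,0.05,0,0,0,32],
    [0,0.05,0,0,0,40],
    [0,0.05,0,0,0,48],
    [0,0.05,0,0,0,56],
    [0,0.05,0,0,0,64],
    [0,0.05,0,0,0,72],
    [0,0.05,0,0,0,80],
    [0,0.05,0,0,0,88],
    [0,0.05,0,0,0,96],
    [0,0.05,0,0,0,104],
    [0,0.05,0,0,0,112],
    [0,0.05,0,0,0,120],
    [0,0.05,0,0,0,120],
    [0,0.05,0,0,0,120],
  ],
)

```text
t: 7.2
tcp_pos: [0.5487, 0.0626, 0.1701]
ee_rot: [2.099, 1.75, 0.437]
wrist_force: [-4.3, 0.3, 6.1]
gripper_width: 0.014
```

```bash
python3 - <<'E'
from h import *
s=bot.read_state();print(s['t'],s['q'],s['tcp_pos'],s['wrist_force'],s['wrist_torque'],s['gripper_width']);
print(delta(s['tcp_pos'],face_R(270)))
for n in('side',):
    p,d=eyes.read_camera(n);cv2.imwrite(f'pics/{n}2.png',p);np.save(f'{n}2.npy',d)
a=cv2.imread('pics/side2.png')
c=lambda im,x,y,w,h,s:cv2.resize(im[y:y+h,x:x+w],None,fx=s,fy=s,interpolation=cv2.INTER_CUBIC)
cv2.imwrite('pics/m2.png',c(a,240,120,100,120,4))
E
```

```text
7.2 [ 0.0782712   0.35249068  1.98740964 -0.36100301  0.34697056  0.57140748] [0.5486618  0.06261609 0.17014259] [-4.34873642  0.33452471  6.08131873] [ 0.04675054  0.46675137 -0.01543375] 0.014015172391339764
(array([0., 0., 0.]), array([ 0., -0.,  0.]))
```

View pics/m2.png

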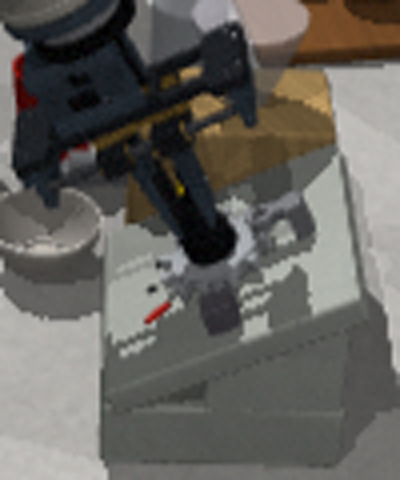

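step_arm(
  rows=[
    [0,0,0,0,0,0],
    [0,0,0,0,0,0],
    [0,0,0,0,0,0],
    [0,0,-1,0,0,0],
    [0,0,-4,0,0,0],
    [0,0,-9,0,0,0],
    [0,0,-13,0,0,0],
    [0,0,-13,0,0,0],
  ],
  hand=40,
)

```text
t: 8.25
tcp_pos: [0.4886, 0.0742, 0.2878]
ee_rot: [2.096, 1.748, 0.443]
wrist_force: [0.7, -0.9, -1.0]
gripper_width: 0.0367
```

```bash
python3 - <<'E'
from h import *
s=bot.read_state();print(s['t'],s['q'],s['tcp_pos'],s['wrist_force'],s['gripper_width'],s['ee_rot'])
P,_=tri((296.84,275.28),(375.12,181.72));print('pin top',P,_)
# target pin: jaws orientation options: tool down, heading h
for h in (0,30,60,90,-60,-90,-100.4,100.4,180):
    a=np.radians(h);x=np.array([np.cos(a),np.sin(a),0]);z=np.array([0,0,-1.]);R=np.stack([x,np.cross(z,x),z],1)
    print(h,delta([P[0],P[1],.2],R))
E
```

```text
8.25 [ 0.12473707  0.0756037   1.9342743  -0.22804192  0.66937125  0.45128674] [0.48857105 0.07415667 0.287788  ] [ 0.69347348 -0.90718987 -1.04583434] 0.03668701661635341 [2.09640186 1.74819551 0.44339818]
pin top [ 0.51052609 -0.27627806  0.09087618] 0.0018342538622865947
0 (array([-34.1 ,   3.3 ,  11.66]), array([ 23.5, -19.8,  77.9]))
30 (array([-34.1 ,   3.3 ,  11.66]), array([ 26.4, -12.4,  48.6]))
60 (array([-34.1 ,   3.3 ,  11.66]), array([28. , -5. , 19.2]))
90 (array([-34.1 ,   3.3 ,  11.66]), array([ 28.2,   2.4, -10.1]))
-60 (array([-34.1 ,   3.3 ,  11.66]), array([ 12.4, -34.4, 136.1]))
-90 (array([-34.1 ,   3.3 ,  11.66]), array([  3.6, -41.6, 164.8]))
-100.4 (array([-34.1 ,   3.3 ,  11.66]), array([   0.2,   44. , -174.5]))
100.4 (array([-34.1 ,   3.3 ,  11.66]), array([ 28. ,   5. , -20.3]))
180 (array([-34.1 ,   3.3 ,  11.66]), array([ 20.7,  24.6, -98.1]))
```

step_arm(
  rows=[
    [-34.1,3.3,11.7,23.5,-19.8,77.9],
    [-34.1,3.3,11.7,23.5,-19.8,77.9],
    [-34.1,3.3,11.7,23.5,-19.8,77.9],
    [-34.1,3.3,11.7,23.5,-19.8,77.9],
    [-34.1,3.3,11.7,23.5,-19.8,77.9],
    [-34.1,3.3,11.7,23.5,-19.8,77.9],
    [-34.1,3.3,11.7,23.5,-19.8,77.9],
    [-34.1,3.3,11.7,23.5,-19.8,77.9],
    [-34.1,3.3,11.7,23.5,-19.8,77.9],
    [-34.1,3.3,11.7,23.5,-19.8,77.9],
    [-34.1,3.3,11.7,23.5,-19.8,77.9],
    [-34.1,3.3,11.7,23.5,-19.8,77.9],
  ],
  hand=45,
)

```text
t: 9.75
tcp_pos: [0.51, -0.2766, 0.1968]
ee_rot: [3.14, 0.001, -0.009]
wrist_force: [0.1, -0.2, 0.0]
gripper_width: 0.0411
```

```bash
python3 - <<'E'
from h import *
s=bot.read_state();print(s['t'],s['q'],s['tcp_pos'],s['wrist_force'],s['gripper_width'])
for n in('side','top'):
    p,d=eyes.read_camera(n);cv2.imwrite(f'pics/{n}3.png',p);np.save(f'{n}3.npy',d)
a=cv2.imread('pics/side3.png');b=cv2.imread('pics/top3.png')
c=lambda im,x,y,w,h,s:cv2.resize(im[y:y+h,x:x+w],None,fx=s,fy=s,interpolation=cv2.INTER_CUBIC)
cv2.imwrite('pics/m3.png',np.hstack([c(a,250,150,100,150,4),c(b,215,100,100,150,4)]))
R=np.array([[1,0,0],[0,-1,0],[0,0,-1.]])
print(delta([.510,-.277,.075],R))
n='top';im=b;Q=(cloud(n,np.load('top3.npy'))-O)@MR
hsv=cv2.cvtColor(im,cv2.COLOR_BGR2HSV);H,S,V=[hsv[...,i].astype(int) for i in range(3)]
for n in('top','side'):
    im=cv2.imread(f'pics/{n}3.png');Q=(cloud(n,np.load(f'{n}3.npy'))-O)@MR
    hsv=cv2.cvtColor(im,cv2.COLOR_BGR2HSV);H,S,V=[hsv[...,i].astype(int) for i in range(3)]
    y=(np.hypot(Q[...,0],Q[...,1])<.06)&(Q[...,2]>.005)&(Q[...,2]<.08)&(S>110)&(H>18)&(H<35)&(V>70)
    for lo,hi in((.005,.03),(.05,.08)):
        q=Q[y&(Q[...,2]>lo)&(Q[...,2]<hi)]
        if len(q): m=q.mean(0);print(n,len(q),m.round(4),'angle',np.degrees(np.arctan2(-m[1],m[0])))
E
```

```text
9.75 [-0.59749386  0.47009551  1.50031605 -0.00442512  1.17516515  0.97453448] [ 0.51000151 -0.27659593  0.19683864] [ 0.10329181 -0.22313862  0.0128497 ] 0.041054017426148094
(array([6.000e-02, 1.000e-02, 1.218e+01]), array([ 0.1,  0.3, -0. ]))
side 8 [-0.0027  0.0121  0.0725] angle -102.56526547552117
```

View pics/m3.png

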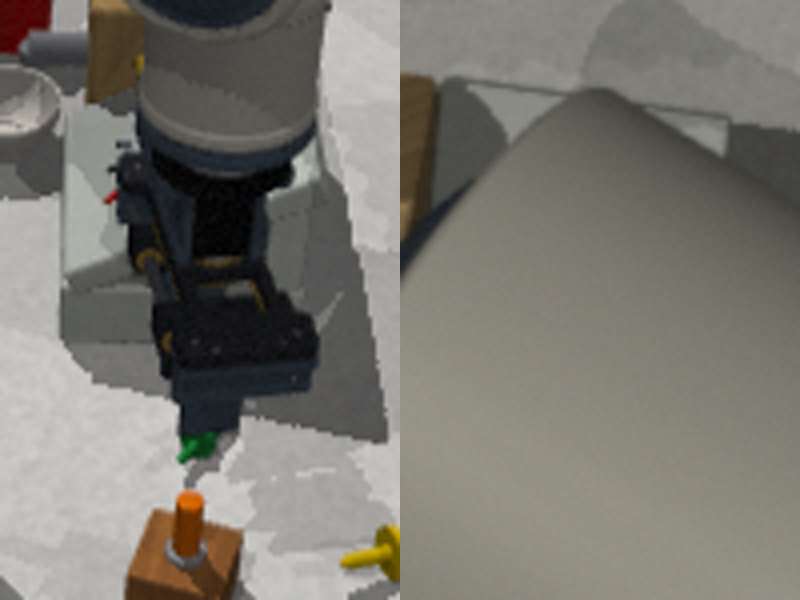

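```bash
python3 - <<'E'
import cv2,numpy as np
L=[]
for i in range(4):
    a=cv2.imread(f'pics/side{i}.png')[235:335,265:365];L.append(cv2.resize(a,None,fx=4,fy=4))
cv2.imwrite('pics/yel.png',cv2.resize(np.vstack([np.hstack(L[:2]),np.hstack(L[2:])]),(600,600)))
E
```

```text
(no output)
```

View pics/yel.png

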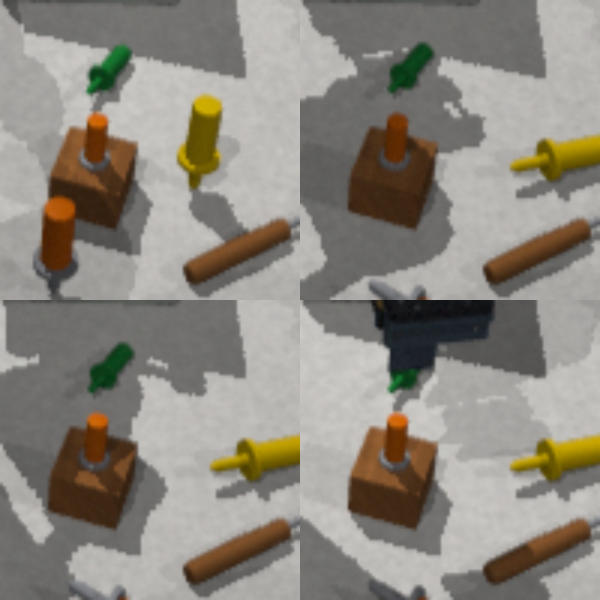

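The two loose pins, the larger orange one and the yellow, were standing on their tips. They toppled on their own in the first seconds: I saw no wrist force and the arm was far away. They now lie still, so I'm going on to grasp the pin in the block.

step_arm(
  rows=[
    [0,0,4,0.1,0.3,0],
    [0,0,8,0.1,0.3,0],
    [0,0,11,0.1,0.3,0],
    [0,0,12.2,0.1,0.3,0],
    [0,0,12.2,0.1,0.3,0],
  ],
)

```text
t: 10.48
tcp_pos: [0.5093, -0.2769, 0.0746]
ee_rot: [-3.14, 0.001, 0.002]
wrist_force: [0.3, -0.6, 0.1]
gripper_width: 0.0409
```

step_arm(
  rows=[
    [0,0,0,0,0,0],
    [0,0,0,0,0,0],
    [0,0,0,0,0,0],
    [0,0,0,0,0,0],
    [0,0,0,0,0,0],
  ],
  hand=0,
)

```text
t: 11.1
tcp_pos: [0.5098, -0.2773, 0.0755]
ee_rot: [-3.141, 0.001, -0.001]
wrist_force: [0.2, -0.0, 7.2]
gripper_width: 0.0177
```

step_arm(
  rows=[
    [0,0,-2,0,0,0],
    [0,0,-5,0,0,0],
    [0,0,-10,0,0,0],
    [0,0,-15,0,0,0],
    [0,0,-20,0,0,0],
    [0,0,-20,0,0,0],
    [0,0,-20,0,0,0],
  ],
)

```text
t: 11.98
tcp_pos: [0.5092, -0.277, 0.2743]
ee_rot: [-3.14, 0.001, 0.002]
wrist_force: [-0.7, 0.9, -0.7]
gripper_width: 0.017
```

```bash
python3 - <<'E'
from h import *
s=bot.read_state();print(s['t'],s['q'],s['tcp_pos'],s['wrist_force'],s['gripper_width'])
E_=O+.042*MR[:,0]+.030*MR[:,2];print('eyelet',E_)
tgt=E_+(.0305+.026+.03)*MR[:,2]
print('approach tcp',tgt,delta(tgt,face_R(0)), 'up',delta(tgt+.04*MR[:,2],face_R(0)))
p,d=eyes.read_camera('side');cv2.imwrite('pics/side4.png',p);np.save('side4.npy',d)
u,v=proj('side',s['tcp_pos']).astype(int);print(u,v)
cv2.imwrite('pics/m4.png',cv2.resize(p[max(v-50,0):v+60,u-50:u+50],None,fx=5,fy=5,interpolation=cv2.INTER_CUBIC))
E
```

```text
11.975 [-6.01358304e-01  3.92577150e-01  1.40143500e+00  4.06108054e-04
  1.34910113e+00  9.70145000e-01] [ 0.5092195  -0.27695156  0.27426919] [-0.65188536  0.89891486 -0.69797151] 0.016960073145327517
eyelet [0.6008218  0.05264812 0.16110623]
approach tcp [0.56087966 0.05997888 0.2374812 ] (array([  5.14, -33.69,   3.71]), array([-2.6, 28. , 10.1])) up (array([  3.29, -34.03,   0.18]), array([-2.6, 28. , 10.1]))
301 218
```

View pics/m4.png

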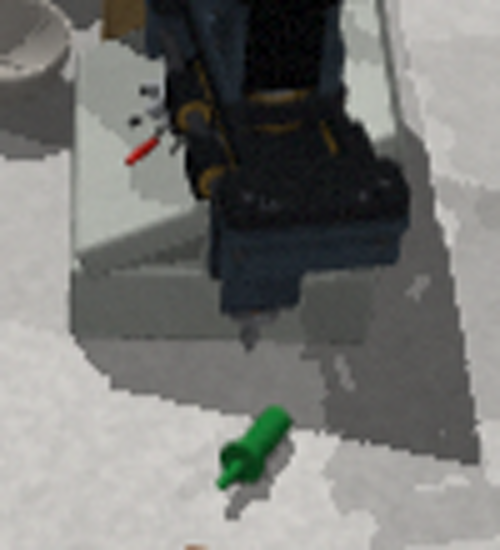

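```bash
python3 - <<'E'
from h import *
s=bot.read_state();p=s['tcp_pos']
print('expected tip px',proj('side',p-[0,0,.0565]),'collar',proj('side',p-[0,0,.0305]))
print('tip from px',on_plane('side',300.6,237.6,p,np.array([0,1.,0]))-p)
im=cv2.imread('pics/side4.png');d=np.load('side4.npy');W=cloud('side',d)-p
m=(abs(W[...,0])<.03)&(abs(W[...,1])<.02)&(W[...,2]<-.021)&(W[...,2]>-.08)
vv,uu=np.nonzero(m)
for v in np.unique(vv): 
    k=uu[vv==v];print(v,k.min(),k.max(),W[v,k].mean(0).round(4),[int(x) for x in im[v,k].mean(0)])
E
```

```text
expected tip px [299.95192495 237.71036114] collar [300.68896894 229.30965536]
tip from px [ 0.00153036  0.         -0.05635369]
230 298 306 [ 0.0008 -0.0084 -0.0253] [48, 47, 48]
231 297 306 [-0.0008 -0.0107 -0.0261] [65, 63, 62]
232 299 304 [-0.001  -0.0118 -0.0281] [72, 69, 70]
233 299 302 [-0.0012 -0.0051 -0.0371] [67, 65, 65]
234 299 302 [-0.0003 -0.0027 -0.0425] [61, 61, 60]
235 299 302 [ 0.0001 -0.0023 -0.0459] [64, 64, 63]
236 299 301 [-0.0007 -0.0015 -0.0497] [72, 70, 70]
237 300 301 [ 0.0002 -0.0032 -0.0514] [68, 68, 68]
```

step_arm(
  rows=[
    [3.3,-34,0.2,-2.6,28,10.1],
    [3.3,-34,0.2,-2.6,28,10.1],
    [3.3,-34,0.2,-2.6,28,10.1],
    [3.3,-34,0.2,-2.6,28,10.1],
    [3.3,-34,0.2,-2.6,28,10.1],
    [3.3,-34,0.2,-2.6,28,10.1],
    [3.3,-34,0.2,-2.6,28,10.1],
    [3.3,-34,0.2,-2.6,28,10.1],
    [3.3,-34,0.2,-2.6,28,10.1],
    [3.3,-34,0.2,-2.6,28,10.1],
  ],
)

```text
t: 13.28
tcp_pos: [0.5428, 0.0619, 0.2729]
ee_rot: [2.993, -0.274, 0.747]
wrist_force: [-0.2, -0.4, -0.4]
gripper_width: 0.0178
```

```bash
python3 - <<'E'
from h import *
s=bot.read_state();print(s['t'],s['q'],s['tcp_pos'],s['wrist_force'],s['gripper_width'])
E_=O+.042*MR[:,0]+.030*MR[:,2]
print(delta(E_+(.0305+.026+.012)*MR[:,2],face_R(0)))
for n in('side','top'):
    p,d=eyes.read_camera(n);cv2.imwrite(f'pics/{n}5.png',p);np.save(f'{n}5.npy',d)
a=cv2.imread('pics/side5.png');b=cv2.imread('pics/top5.png')
c=lambda im,x,y,w,h,s:cv2.resize(im[y:y+h,x:x+w],None,fx=s,fy=s,interpolation=cv2.INTER_CUBIC)
cv2.imwrite('pics/m5.png',np.hstack([c(a,255,110,90,120,4.4),c(b,220,90,90,120,4.4)]))
E
```

```text
13.275 [ 0.0787334   0.17363441  1.85958192 -0.20433802  0.6435497   1.96650989] [0.54278119 0.06185605 0.27288941] [-0.18822573 -0.40940289 -0.42133728] 0.017791622608625726
(array([-0.06, -0.15,  5.78]), array([ 0.1, -0. , -0. ]))
```

View pics/m5.png

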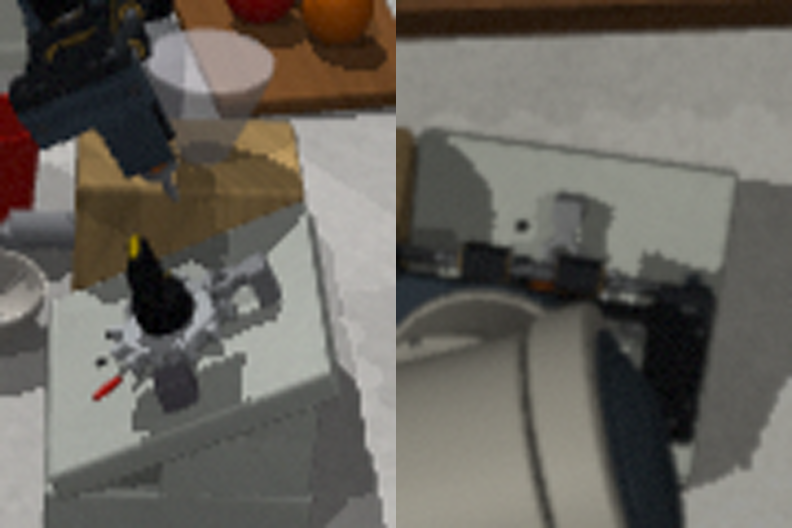

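```bash
python3 - <<'E'
from h import *
nn=MR[:,2]
im=cv2.imread('pics/top0.png');print(cv2.cvtColor(im,cv2.COLOR_BGR2GRAY)[136:154,250:268])
for u,v in((257.18,147.18),):
    p=on_plane('top',u,v,O+.03*nn,nn);print('top hole at +30',((p-O)@MR).round(4)); p=on_plane('top',u,v,O+.025*nn,nn);print('at +25',((p-O)@MR).round(4))
im=cv2.imread('pics/side5.png');g=cv2.cvtColor(im,cv2.COLOR_BGR2GRAY);print(g[164:184,300:322])
# depth ring
for n,k in(('side',5),('side',0),('top',0)):
    Q=(cloud(n,np.load(f'{n}{k}.npy'))-O)@MR
    m=(abs(Q[...,2]-.03)<.0025)&(Q[...,0]>.025)&(Q[...,0]<.08)&(abs(Q[...,1])<.02);q=Q[m]
    r=q[q[:,0]<.05];print(n,k,len(q),'x',q[:,0].min().round(4),q[:,0].max().round(4),'ring y',r[:,1].min().round(4),r[:,1].max().round(4),'z',np.median(q[:,2]).round(4))
Q=(cloud('side',np.load('side5.npy'))-O)@MR
hsv=cv2.cvtColor(im,cv2.COLOR_BGR2HSV);H,S,V=[hsv[...,i].astype(int) for i in range(3)]
y=(np.hypot(Q[...,0],Q[...,1])<.06)&(Q[...,2]>.05)&(Q[...,2]<.08)
q=Q[y&(V<70)&(Q[...,2]>.066)];print('bar top',len(q),q.mean(0).round(4),q.min(0).round(4),q.max(0).round(4))
w=np.linalg.svd(q[:,:2]-q[:,:2].mean(0))[2][0];print('bar ang',np.degrees(np.arctan2(-w[1],w[0])))
q=Q[y&(S>110)&(H>18)&(H<35)&(V>70)];print('yellow',len(q),q.mean(0).round(4))
E
```

```text
[[138 136 122 121 119 113 103 101  96  98  97  88  71  71  79  80  87  98]
 [137 134 118 119 118 114 103 104 103 101 101  95  71  67  78  81  80  81]
 [138 130 120 119 117 113 105 103 102  99 101  94  65  71  79  80  79  82]
 [133 126 119 120 115 109 103 103 103 100 101  94  71  77  80  80  78  81]
 [123 132 120 117 116 110 106 103 101 101 101  95  77  78  83  80  79  81]
 [107 134 120 117 115 112 105  99 101  98  97  98  82  79  79  78  79  84]
 [131 135 119 116 116 113 105 103 100  97  95 111  82  77  79  80  80  96]
 [138 133 118 117 114 109 106 103 103  98  90  96  82  76  80  79  78  97]
 [129 120 116 113 106  96 102 101 102  99  87 106  79  74  75  74  80  97]
 [120 118 115 107  99 100  86  88  88  95  73  62  60  60  59  63  75  91]
 [120 117 115 111  98  83  62  60  68  85  81  58  55  57  57  59  61  77]
 [114 114 116 108  94  70  52  51  53  62  79  59  54  57  58  60  60  73]
 [ 99 106 110 108  93  75  55  50  54  70  83  63  56  57  55  57  58  61]
 [ 68  82 101 107 101  87  71  59  70  84  76  55  51  55  58  59  57  66]
 [ 83  98 112 114 110  96  88  89  90  81  65  53 
[... 1796 characters left out ...]
68 174 174]
 [168 170 167 138  81  78  84  95  80 163 170 168 116 115  90  90  91  95
  100 172 173 174]
 [168 168 166 118  78  75  77  92  82 117 117 115  93  93  94  93  96  99
  161 173 170 172]
 [168 167 139  98  88  69  67  75  72  94  92  95  95  94  98  94  96 101
  173 175 174 174]
 [167 143 134 139 100  70  87  88  89  96  95  97  94  92  97 161 163 160
  174 174 173 173]]
side 5 42 x 0.034 0.0745 ring y -0.0105 0.013 z 0.0306
side 0 44 x 0.0317 0.0741 ring y -0.0119 0.0111 z 0.0306
top 0 84 x 0.0315 0.0746 ring y -0.0105 0.0091 z 0.0299
bar top 40 [ 0.0017 -0.0097  0.0702] [-0.0059 -0.0271  0.0661] [0.0074 0.0147 0.0746]
bar ang 98.81830687169072
yellow 12 [-0.0011  0.0118  0.0721]
```

```bash
python3 - <<'E'
from h import *
m1=(np.array([.5488,.0627,.1703])-O)@MR; m2=(np.array([.5487,.0626,.1701])-O)@MR
y1=(face_R(150)[:,1])@MR
print(m1,m2,y1)
ax=np.linalg.solve([y1[:2],[1,0]],[y1[:2]@m1[:2],m2[0]]);print('axis offset in face frame',ax)
s=bot.read_state();print('pin tcp now face',((s['tcp_pos']-O)@MR).round(4))
E
```

```text
[-0.00046387  0.00049581  0.06299102] [-0.00062867  0.0003794   0.06285213] [-5.00000000e-01  8.66025404e-01 -1.65178896e-17]
axis offset in face frame [-0.00062867  0.00040066]
pin tcp now face [ 0.0426 -0.0011  0.1564]
```

step_arm(
  rows=[
    [-0.08,-0.14,2,0.1,0,0],
    [-0.08,-0.14,4,0.1,0,0],
    [-0.08,-0.14,5.5,0.1,0,0],
    [-0.08,-0.14,6,0.1,0,0],
    [-0.08,-0.14,6,0.1,0,0],
    [-0.08,-0.14,6,0.1,0,0],
  ],
)

```text
t: 14.12
tcp_pos: [0.5701, 0.0593, 0.2202]
ee_rot: [2.995, -0.271, 0.749]
wrist_force: [0.5, 0.5, -0.6]
gripper_width: 0.0175
```

```bash
python3 - <<'E'
from h import *
s=bot.read_state();print(s['t'],((s['tcp_pos']-O)@MR).round(4),s['wrist_force'],delta(s['tcp_pos'],face_R(0))[1])
for n in('side','top'):
    p,d=eyes.read_camera(n);cv2.imwrite(f'pics/{n}6.png',p);np.save(f'{n}6.npy',d)
a=cv2.imread('pics/side6.png');b=cv2.imread('pics/top6.png')
c=lambda im,x,y,w,h,s:cv2.resize(im[y:y+h,x:x+w],None,fx=s,fy=s,interpolation=cv2.INTER_CUBIC)
cv2.imwrite('pics/m6.png',np.hstack([c(a,280,140,50,60,8),c(b,230,110,50,60,8)]))
print('ring centre px',proj('side',O+MR@[.0418,.0003,.03]))
E
```

```text
14.125 [0.042  0.001  0.0969] [ 0.52790247  0.50844408 -0.58618186] [-0.1 -0.1  0. ]
ring centre px [304.40453378 173.12200611]
```

View pics/m6.png

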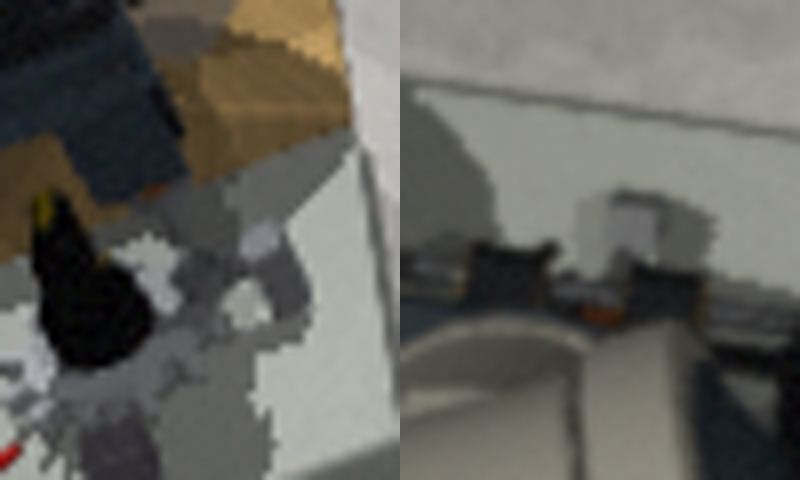

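step_arm(
  rows=[
    [-0.02,0.05,0.4,0.1,0.1,0],
    [-0.02,0.05,0.8,0.1,0.1,0],
    [-0.02,0.05,1.1,0.1,0.1,0],
    [-0.02,0.05,1.4,0.1,0.1,0],
    [-0.02,0.05,1.4,0.1,0.1,0],
  ],
)

```text
t: 14.85
tcp_pos: [0.5763, 0.0575, 0.2069]
ee_rot: [2.996, -0.27, 0.75]
wrist_force: [-0.6, -0.2, -0.7]
gripper_width: 0.0173
```

```bash
python3 - <<'E'
from h import *
s=bot.read_state();print(s['t'],((s['tcp_pos']-O)@MR).round(4),(s['wrist_force']@MR).round(2),(s['wrist_torque']@MR).round(3),delta(s['tcp_pos'],face_R(0))[1],s['gripper_width'])
E
```

```text
14.85 [0.0414 0.0004 0.0822] [-0.85 -0.29 -0.34] [0.063 0.351 0.011] [-0.2 -0.1  0. ] 0.017278786762143138
```

step_arm(
  rows=[
    [0,0,0.3,0.2,0.1,0],
    [0,0,0.6,0.2,0.1,0],
    [0,0,0.9,0.2,0.1,0],
    [0,0,1.2,0.2,0.1,0],
    [0,0,1.2,0.2,0.1,0],
  ],
)

```text
t: 15.48
tcp_pos: [0.5819, 0.0566, 0.1963]
ee_rot: [2.999, -0.269, 0.754]
wrist_force: [0.0, 0.3, -1.2]
gripper_width: 0.0174
```

```bash
python3 - <<'E'
from h import *
s=bot.read_state();print(s['t'],((s['tcp_pos']-O)@MR).round(4),(s['wrist_force']@MR).round(2),(s['wrist_torque']@MR).round(3),delta(s['tcp_pos'],face_R(0))[1],s['gripper_width'])
E
```

```text
15.475 [0.0414 0.0004 0.0702] [-0.57  0.34 -1.01] [ 0.02   0.355 -0.023] [-0.4 -0.2  0. ] 0.017357560091711455
```

step_arm(
  rows=[
    [0,0,0.3,0.3,0.2,0],
    [0,0,0.6,0.3,0.2,0],
    [0,0,0.8,0.3,0.2,0],
    [0,0,0.9,0.3,0.2,0],
    [0,0,1.0,0.3,0.2,0],
    [0,0,1.0,0.3,0.2,0],
  ],
)

```text
t: 16.23
tcp_pos: [0.5864, 0.0559, 0.1882]
ee_rot: [3.002, -0.267, 0.763]
wrist_force: [-6.9, 1.2, 10.6]
gripper_width: 0.0176
```

```bash
python3 - <<'E'
from h import *
s=bot.read_state();print(s['t'],((s['tcp_pos']-O)@MR).round(4),(s['wrist_force']@MR).round(2),(s['wrist_torque']@MR).round(3),delta(s['tcp_pos'],face_R(0))[1],s['gripper_width'])
for n in('side',):
    p,d=eyes.read_camera(n);cv2.imwrite(f'pics/{n}7.png',p)
a=cv2.imread('pics/side7.png')
cv2.imwrite('pics/m7.png',cv2.resize(a[130:205,270:340],None,fx=8,fy=8,interpolation=cv2.INTER_CUBIC))
E
```

```text
16.225 [0.0417 0.0006 0.0609] [-1.21 -0.11 12.67] [-0.149  0.618 -0.031] [-0.7 -0.5  0. ] 0.01764280301012636
```

View pics/m7.png

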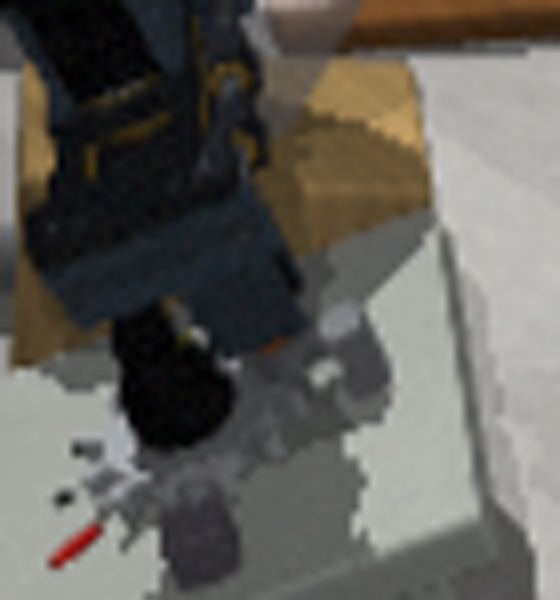

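step_arm(
  rows=[
    [0,0,0,0,0,0],
    [0,0,0,0,0,0],
    [0,0,0,0,0,0],
    [0,0,0,0,0,0],
    [0,0,-1,0,0,0],
    [0,0,-2.5,0,0,0],
    [0,0,-5,0,0,0],
    [0,0,-9,0,0,0],
    [0,0,-14,0,0,0],
    [0,0,-18,0,0,0],
    [0,0,-18,0,0,0],
  ],
  hand=45,
)

```text
t: 17.65
tcp_pos: [0.5015, 0.0696, 0.3499]
ee_rot: [3.001, -0.267, 0.771]
wrist_force: [0.9, -0.2, -1.0]
gripper_width: 0.041
```

```bash
python3 - <<'E'
from h import *
s=bot.read_state();print(s['t'],s['tcp_pos'],((s['tcp_pos']-O)@MR).round(4),(s['wrist_force']@MR).round(2),s['gripper_width'])
print(s['q'])
for n in('side','top'):
    p,d=eyes.read_camera(n);cv2.imwrite(f'pics/{n}8.png',p);np.save(f'{n}8.npy',d)
a=cv2.imread('pics/side8.png');b=cv2.imread('pics/top8.png')
c=lambda im,x,y,w,h,s:cv2.resize(im[y:y+h,x:x+w],None,fx=s,fy=s,interpolation=cv2.INTER_CUBIC)
cv2.imwrite('pics/m8.png',np.hstack([c(a,265,140,70,80,5.6),c(b,225,110,70,80,5.6)]))
E
```

```text
17.65 [0.50147776 0.06961011 0.34990853] [ 0.0417 -0.0013  0.244 ] [ 0.31 -0.08 -1.32] 0.04100735830706525
[ 0.0990834   0.01350391  1.81207395 -0.16236563  0.83374314  1.92702126]
```

View pics/m8.png

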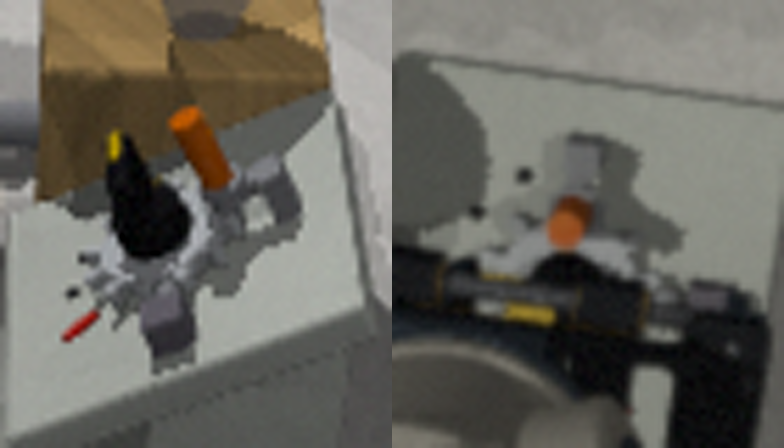

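step_arm(
  rows=[
    [-4,0,-3,0,0,0],
    [-8,5,-4,0,0,0],
    [-10,10,-4,0,0,0],
    [-10,15,-4,0,0,0],
    [-10,20,-4,0,0,0],
    [-10,25,-4,0,0,0],
    [-10,30,-4,0,0,0],
    [-10,30,-4,0,0,0],
    [-10,30,-4,0,0,0],
  ],
)

```text
t: 18.88
tcp_pos: [0.3432, -0.211, 0.3297]
ee_rot: [3.001, -0.277, 0.76]
wrist_force: [-0.1, -0.2, -0.8]
gripper_width: 0.0412
```

```bash
python3 - <<'E'
from h import *
s=bot.read_state();print(s['t'],s['tcp_pos'],s['wrist_force'])
for n in('side','top'):
    p,d=eyes.read_camera(n);cv2.imwrite(f'pics/{n}9.png',p)
    Q=(cloud(n,d)-O)@MR;hsv=cv2.cvtColor(p,cv2.COLOR_BGR2HSV);H,S,V=[hsv[...,i].astype(int) for i in range(3)]
    nr=(np.hypot(Q[...,0],Q[...,1])<.08)&(Q[...,2]>.003)&(Q[...,2]<.12)
    o=nr&(S>180)&(H>4)&(H<17)&(V>60);q=Q[o]
    if len(q): print(n,'orange',len(q),'z',q[:,2].min(),q[:,2].max());t=q[q[:,2]>q[:,2].max()-.006];print('top mean',t.mean(0),len(t))
    y=nr&(S>110)&(H>18)&(H<35)&(V>70)
    for lo,hi in((.005,.03),(.05,.08)):
        q=Q[y&(Q[...,2]>lo)&(Q[...,2]<hi)]
        if len(q): m=q.mean(0);print('yellow',len(q),m.round(4),np.degrees(np.arctan2(-m[1],m[0])))
a=cv2.imread('pics/side9.png');b=cv2.imread('pics/top9.png')
cv2.imwrite('pics/m9.png',np.hstack([cv2.resize(x[y0:y0+80,x0:x0+70],None,fx=5.6,fy=5.6,interpolation=cv2.INTER_CUBIC) for x,x0,y0 in((a,265,140),(b,225,120))]))
E
```

```text
18.875 [ 0.34317028 -0.21100493  0.32967996] [-0.07423269 -0.1935446  -0.82891197]
side orange 84 z 0.0368815031441971 0.0813048403428748
top mean [ 0.04282993 -0.00223583  0.07869962] 23
yellow 14 [-0.0011  0.0104  0.0721] -96.20421551340964
top orange 34 z 0.053141947368376505 0.08019037380400211
top mean [ 0.04471225 -0.00110986  0.07799185] 24
yellow 15 [0.     0.0362 0.019 ] -89.92613987343411
yellow 25 [0.0002 0.0115 0.071 ] -89.03518774797114
```

View pics/m9.png

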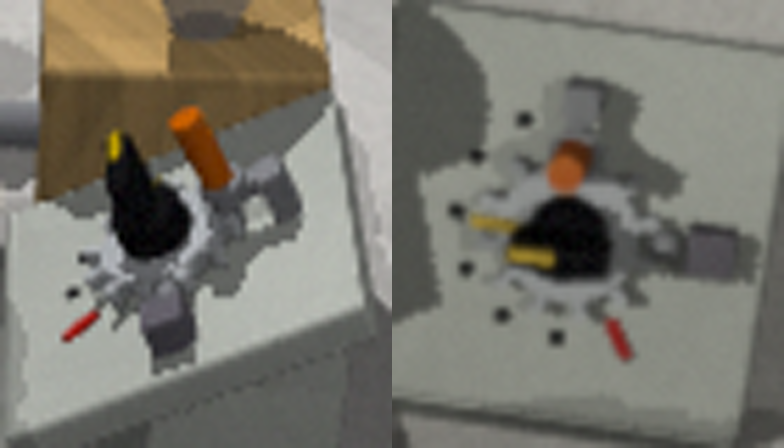

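View pics/top9.png

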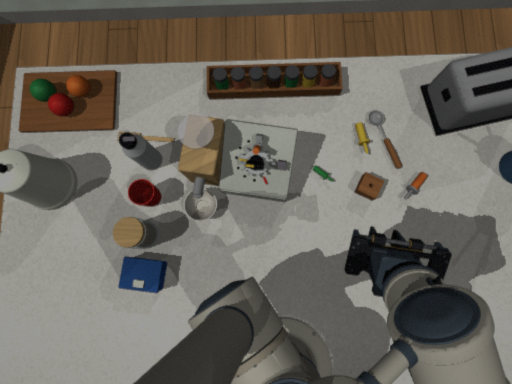

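```bash
python3 -c "
from station import ticket
print(ticket.job_done())"
```

```text
the job is handed in; nothing more can be done
None
```

The dial is on click 4 and the lock pin is seated in the eyelet. The gripper has let go and is clear of everything, and I handed the job in at about 19 s.

- **Dial:** it started on click 0. I gripped the bar and turned it 120° clockwise, then let it settle. In the top view the pointer lies on the fourth dot, at −89.9° against an expected −90°. The side view gave −96°, from only a few pixels on the stripe and still nearest click 4.
- **Pin:** I took the smaller orange pin from its block and put it through the up-slope ring. There was no notable force until the collar met the ring at 12.7 N, within 0.5 mm of the predicted depth. After release the handle's top stands 78 to 79 mm above the face, against 78 mm expected for a seated collar. The side and top cameras put the handle within about 2 to 3 mm of the eyelet's axis, and of each other, which is about the calibration error.
- **Other things on the bench:** the larger orange pin and the yellow pin were standing on their tips at the start. Both fell over in the first few seconds with the arm well away and no contact force measured, and they lie still on the bench. In the last pictures nothing else appears to have moved, though I compared those by eye only.

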